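# Clear the jammed puck feed of a thickness gauge

### The job

The oversize black puck has jammed in the throat of the gauge's feed tray. Nudge it back out of the throat, right into the tray, then slide the brass puck through the throat and along the lane, bed it on the gauge's copper sprung anvil with a steady push of about 8 N, never over 12 N, held for a good second, ease off slowly and leave it there. The pucks are delicate: only push them, keep them flat on the granite, never press on one with more than 18 N (so do not grip them); keep the white puck in the tray, and leave the things on the bench alone.

Things in the scene. Friction and masses are not known exactly. Their poses are not given: they have to be found in the camera images.
- tray: Fixed granite plate, 460 x 250 x 30 mm, with an open aluminium tray on it. Origin at bench level under the throat's middle; x = feed direction, y = left of it, z up; granite top z = 30. In its frame (mm): back wall x = -185; side walls y = +-95 up to x = -85; flared walls from there in to y = +-26 at x = -21. Walls and cheeks are 14 high: fingertips 17 to 30 above the granite pass over them
- throat (a point): Middle of the throat, on the granite (tray x = 0, y = 0; axes as the tray's). The throat runs x = -20 to 20 mm between a fixed aluminium cheek (inner face y = -25) and a blue sprung cheek (inner face y = +25 when free) that gives up to 9 mm towards +y: about 1.1 N at first, then 0.55 N more per mm; its lead-in, the last 16 mm of that side's flare, moves with it
- lane (a point): Point on the granite in the middle of the lane, at tray x = 65 mm, y = 0. The rigid lane runs from tray x = 22 to 108 mm between walls at y = +-25 mm, 14 mm high
- gauge: Gauge fixed at the lane's end. Origin on the granite at tray x = 125, y = 0; axes as the tray's. Dark anvil block 34 mm high, 70 wide, tray x = 122 to 152; behind it a cream housing 150 mm high above the granite, whose head (110 mm up and higher) begins at tray x = 152. Carries the sprung copper anvil
- anvil_line (a point): Fixed point on the lane's centre line, 18 mm above the granite, at tray x = 90 mm: the middle of the range for the anvil's face. The anvil is a copper button, 18 mm diameter, facing -x; its resting face lies somewhere from 76 to 104 mm in tray x (set by the last user, not reported: find it by touch). It yields about 4 N per mm, from 1 N, over 12 mm
- big_puck: Oversize black puck, white ring on top: 54 mm diameter, 36 high, about 0.32 kg. Origin: centre of its underside, z up. Starts wedged in the throat between both cheeks; takes several newtons to shift and comes free once its centre is behind tray x = -20 mm. Clear of the throat: centre behind x = -50 mm; to let another puck past, to about x = -140
- brass_puck: Brass puck with a dark ring on top: 46 mm diameter, 36 mm high, about 0.25 kg. Origin: centre of its underside, z up. At the start it stands in the tray, left or right, near tray x = -100, y = +-57 mm. Bedded, its centre is 23 mm before the anvil's face
- white_puck: White ceramic puck with a blue ring on top: 46 mm diameter, 36 mm high, about 0.25 kg. Origin: centre of its underside, z up. Stands in the tray on the other side from the brass one and may be brushed aside but stays in the tray
- bottle: Small bottle standing on the bench behind the tray, 44 mm diameter, 100 mm high; origin: centre of its underside. Bystander
- weight: Steel weight with a knob, 40 mm diameter, 52 mm high, on the bench beside the lane; origin: centre of its underside. Bystander
- driver: Red-handled screwdriver, 160 mm long, lying on the bench beside the tray; origin: under its middle, x towards its tip. Bystander
There are look-alikes about, which are no part of the job. What is meant by the big_puck is not purple, and is the smaller of those in its own colour.

How it is judged:
By the outcome, as a careful person would: the job done as asked, in the order asked, and still so for the second after the job is handed in, with the robot touching nothing.
It also fails if it takes over 67 s, if anything falls off the work surface, if the arm or the gripper's body presses on something with over 40 N, if the wrist force passes 120 N, or if a joint passes its speed limit or range.

### The arm

A 7-joint arm with a two-finger parallel gripper is mounted at the origin on the work surface. World frame = base frame: x ahead of the robot, y to its left, z up, the work surface at z = 0. Lengths are in mm, angles in rad, forces in N, time in s.
With the tool pointing down it reaches from about 425 to 1025 mm from the base axis. Payload 9.4 kg.
Tool frame: the origin (TCP) lies at the very end of the fingers, on their centre line; the grasp point (between the pads) lies 19 mm behind it; z points along the fingers, y is the line along which they close (so a half turn about z gives the same grasp; the last joint's range is limited). The gripper opens to 85 mm and grips with 20 to 120 N. Pads are 22 mm wide; open, the fingers measure 114 mm over their backs; the gripper's body (76 mm by 85 mm) begins 54 mm behind the grasp point. The pads swing forward as they close: fully open they stand 13 mm farther back than shut.
Start: joints at [-1.252, 0.599, -0.003, 1.599, 0.002, 0.943, -0.08], TCP at [279.525, 668.947, 231.275] pointing down, gripper open.
Joint ranges: [-2.57, 2.57], [-0.35, 1.97], [-1.29, 1.29], [0.11, 2.56], [-1.05, 4.19], [0.11, 1.86], [-2.63, 2.63]. Speed limits (rad/s): [2.22, 2.22, 3.01, 3.01, 3.14, 3.14, 3.14].

### API

Orientations are given as a rotation vector (axis times angle).
In Python, from cell import arm, eyes gives the robot as it stands.
- The arm moves only by the tool drive_tool, never from a script. Its argument "increments" is a list of rows, each a list of 4 numbers: the shift along the tool's x, y, z in units of 50 mm (1.0 is 50 mm), then the turn about the tool's z in rad. In form: [[dx, dy, dz, turn], ...]. A call has 1 to 5 rows; each row shifts and turns the commanded pose from where the row before left it, along the tool's axes as they then stand; what a row does not reach is not made up. A row lasts 1/10 s, in which the tool goes at most 50 mm and 8.59 degrees, less where a joint would pass 70% of its speed; a pose out of reach is approached as far as the arm can. A call is refused whole if a number of a shift passes 1 or a number of a turn 0.15, either way. A call with a gripper value outside its range is refused whole. "gripper" is the opening, from 0 (shut) to 1 (fully open), set as the call begins (left out, the last holds). The fingers move at their own pace and stop on an object; "newtons" is the grip in N (left out, the last holds). Time passes only in rows, so rows that do not move let the fingers close. It gives the time, the measured TCP pose, the force, the opening and the grip force at its end, in the units of the state.
- arm.state(): the state, without advancing time (a new reading comes with each control period).
- eyes.read_camera(name): name is "scene" or "top" or "wrist"; returns a dict with "img" (384x512x3 uint8, red, green, blue), "K" (3x3 intrinsics, pixels), "rvec" (rotation vector, rad) and "tvec" (3), from world to camera coordinates, as OpenCV has them; the wrist camera has in their place "tool_from_camera" (4x4, takes a point from camera to tool coordinates, whose origin is the TCP and whose axes are the flange's). Camera axes: x right, y down, z forward; pixel columns grow to the right and rows downward; lengths in mm; the calibration is good to about 2 mm. A picture is of the moment at which its call begins: read the wrist's pose just before it. There is no depth.
- arm.sign_off(): hands the job in; it is judged then, once.
The state is a dict: "time": time; "joint_pos": joint angles; "joint_vel": joint speeds; "tau": joint torques, N m; "tool_pos": TCP position; "eef_rot": TCP orientation; "wrist_force": force on the tool from outside, world axes, zero at the start; "ft_torque": the same for the moment, N m; "opening": opening from 0.0 (shut) to 1.0 (fully open); "finger_force": force on a finger pad.
Only numpy, scipy, OpenCV 4.12 (cv2) and the standard library are available. Lean on these libraries where they do the work, as an engineer would, in place of code of your own. Each camera call takes 0.05 s, during which the arm holds its last target. There are 200 camera calls.

## Working session

There is one attempt and no reset: what is moved stays moved. The work goes in short steps, Python scripts to look and compute and a tool call to move; the robot and the scene stay as the last step left them, time stands still between calls to the robot, and variables do not carry over. Pictures are saved under pics/ and viewed, at most 10 in all, crops included, and the job is handed in when it is done.

Besides the shell and the picture viewer there is one more tool, called after ">>>" as name([rows], argument=value, ...), one row to a line, values as JSON. drive_tool: Moves the arm, as the interface text tells. Its arguments: {"type":"object","properties":{"increments":{"type":"array"},"gripper":{"type":"number"},"newtons":{"type":"number"}},"required":["increments"]}

```bash
ls; mkdir -p pics
python3 - <<'E'
from cell import arm, eyes
import cv2,json
s=arm.state();print({k:s[k] for k in('time','tool_pos','eef_rot','opening','wrist_force')})
for n in('scene','top'):
    c=eyes.read_camera(n);cv2.imwrite(f'pics/{n}0.png',c['img'][...,::-1]);print(n,c['K'],c['rvec'],c['tvec'])
E
```

```text
pics
{'time': 0.0, 'tool_pos': array([279.35621795, 668.48277097, 230.37830268]), 'eef_rot': array([-6.17544759e-01, -3.08015199e+00,  2.51426939e-03]), 'opening': 1.0002313633397217, 'wrist_force': array([0.07313264, 0.63561056, 0.36968233])}
scene [[398.33042757   0.         255.9307417 ]
 [  0.         398.33042757 194.98467741]
 [  0.           0.           1.        ]] [ 2.22150123  0.97941997 -0.40826088] [-359.57441316 -266.07294032 1094.77762227]
top [[402.86402148   0.         253.57861433]
 [  0.         402.86402148 190.01827056]
 [  0.           0.           1.        ]] [ 2.15990585 -2.13545167  0.24193202] [-59.33894176 559.65650597 866.04342138]
```

View pics/top0.png

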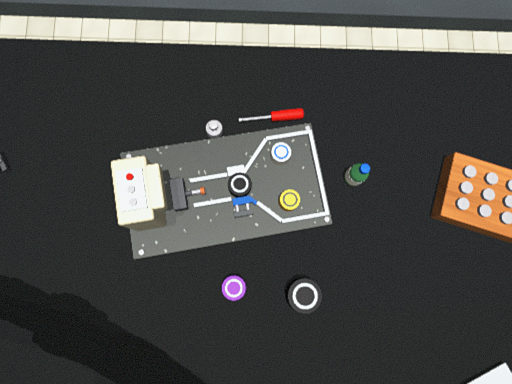

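View pics/scene0.png

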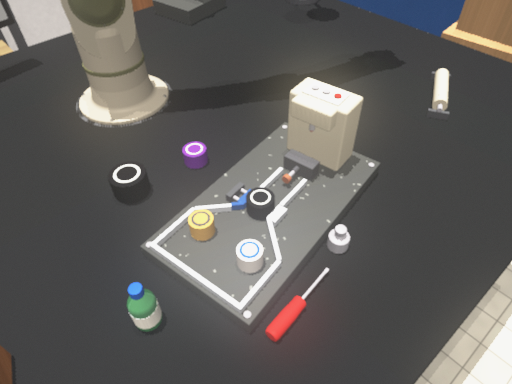

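The top view shows three candidates for big_puck: black in the throat (239,184), a larger black one on the bench (304,295), and purple (233,288). I choose the one at (239,184) and check it in an enlarged crop.

```bash
cat > h.py <<'E'
import numpy as np, cv2
from cell import arm, eyes
def ray(c,uv,z):
    R=cv2.Rodrigues(np.array(c['rvec'],float))[0];t=np.array(c['tvec'],float).ravel()
    d=R.T@np.linalg.inv(c['K'])@np.array([uv[0],uv[1],1.]);o=-R.T@t
    return o+d*(z-o[2])/d[2]
E
python3 - <<'E'
from h import *
c=eyes.read_camera('top')
im=c['img'][110:270,100:340,::-1]
cv2.imwrite('pics/crop1.png',cv2.resize(im,(792,528),interpolation=cv2.INTER_CUBIC))
for uv in[(125,153),(310,124),(331,224),(136,259)]:print(ray(c,uv,30).round(1))
E
```

```text
[647.4 247.4  30. ]
[ 728.7 -189.4   30. ]
[ 487.  -234.1   30. ]
[403.6 207.7  30. ]
```

View pics/crop1.png

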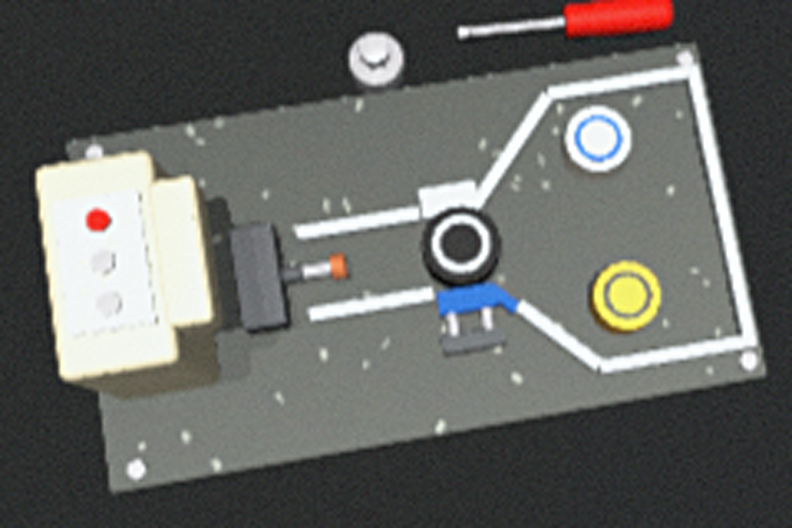

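Run:
```python
from h import *
c=eyes.read_camera('top')
P=lambda u,v,z:ray(c,(100+(u+.5)/3.3-.5,110+(v+.5)/3.3-.5),z)[:2]
C=[P(*p,30) for p in[(67,141),(694,43),(765,375),(112,491)]]
f=(C[0]-C[1])+(C[3]-C[2]);f/=np.linalg.norm(f);l=np.array([-f[1],f[0]])
print('yaw',np.arctan2(f[1],f[0]),[np.linalg.norm(C[i]-C[(i+1)%4]).round(1) for i in range(4)])
ctr=np.mean(C,0);print('ctr',ctr,f)
F=dict(upend=(297,238,44),upin=(420,220,44),loend=(309,308,44),loin=(434,289,44),flarU=(548,97,44),flarU2=(482,206,44),backU=(693,75,44),backL=(745,338,44),flL=(602,362,44),anvil=(330,266,48),blueR=(492,284,44),blueL=(438,291,44),black=(460,244,66),white=(598,138,66),brass=(628,294,66),blackbase=(460,244,66))
for k,p in F.items():
    w=P(*p);print(k,w.round(1),np.array([(w-ctr)@f,(w-ctr)@l]).round(1))
```

```text
yaw 1.7551201726809875 [np.float64(456.2), np.float64(247.7), np.float64(456.2), np.float64(248.2)]
ctr [568.55397072  11.88375449] [-0.18328188  0.9830604 ]
upend [578.6  93.3] [ 78.2 -24.8]
upin [592.8   8.4] [ -7.9 -23.2]
loend [529.7  83.4] [77.4 25.1]
loin [544.2  -2.2] [-9.4 26.6]
flarU [684.1 -81. ] [-112.5  -96.6]
flarU2 [603.6 -34.8] [-52.3 -25.9]
backU [ 702.8 -185.6] [-218.7  -95.8]
backL [ 512.8 -218.6] [-216.4   97. ]
flL [ 494.9 -118.7] [-114.9   96.3]
anvil [558.5  69.5] [58.5 -0.7]
blueR [548.3 -42.3] [-49.6  29.9]
blueL [542.8  -5. ] [-11.9  28.4]
black [571.8 -19.6] [-31.5   2.5]
white [ 648.3 -114.2] [-138.5  -55.3]
brass [ 539.1 -134.1] [-138.1   55.7]
blackbase [571.8 -19.6] [-31.5   2.5]
```

Crop: the black puck with a white ring is in the throat at crop (460,244), brass at (628,294), white at (598,138), anvil tip at (330,266). This confirms the choice. The tray origin is about (574,-18) with yaw 1.755; brass is at tray (-108,55).

First I turn tool x onto the feed direction and close the fingers, then go above the lane.

>>> drive_tool([
  [0, 0, 0, 0.14],
  [0, 0, 0, 0.14],
  [0, 0, 0, 0.14],
  [0, 0, 0, 0.14],
  [0, 0, 0, 0.14],
], gripper=0, newtons=40)

```text
time: 0.7
tool_pos: [279.4, 668.8, 231.1]
eef_rot: [1.644, 2.677, -0.001]
wrist_force: [-0.5, 0.7, -0.0]
opening: 0.142
finger_force: 0.0
```

>>> drive_tool([
  [0, 0, 0, 0.14],
  [0, 0, 0, 0.14],
  [0, 0, 0, 0],
])

```text
time: 1.0
tool_pos: [279.1, 669.0, 231.0]
eef_rot: [1.996, 2.425, -0.001]
wrist_force: [-0.5, -0.4, 0.1]
opening: -0.002
finger_force: 0.0
```

>>> drive_tool([
  [-0.4, 0.1, 0, 0],
  [-0.68, 0.164, 0, 0],
  [-0.68, 0.164, 0, 0],
  [-0.68, 0.164, 0, 0],
  [-0.68, 0.164, 0, 0],
])

```text
time: 1.5
tool_pos: [347.3, 521.9, 231.3]
eef_rot: [1.989, 2.432, 0.0]
wrist_force: [-0.1, 0.5, -0.5]
opening: 0.002
finger_force: 0.0
```

>>> drive_tool([
  [-0.68, 0.164, 0, 0],
  [-0.68, 0.164, 0, 0],
  [-0.68, 0.164, 0, 0],
  [-0.68, 0.164, 0, 0],
  [-0.68, 0.164, 0, 0],
])

```text
time: 2.0
tool_pos: [420.5, 363.1, 231.4]
eef_rot: [1.989, 2.432, 0.0]
wrist_force: [0.3, -0.3, -0.2]
opening: -0.001
finger_force: 0.0
```

>>> drive_tool([
  [-0.68, 0.164, 0, 0],
  [-0.68, 0.164, 0, 0],
  [-0.68, 0.164, 0, 0],
  [-0.68, 0.164, 0, 0],
  [-0.4, 0.1, 0, 0],
])

```text
time: 2.5
tool_pos: [488.3, 215.8, 231.5]
eef_rot: [1.991, 2.429, -0.0]
wrist_force: [0.4, 0.5, -0.2]
opening: -0.001
finger_force: 0.0
```

>>> drive_tool([
  [-0.65, 0.14, 0, 0.014],
  [-0.65, 0.14, 0, 0],
  [-0.65, 0.14, 0, 0],
  [-0.65, 0.14, 0, 0],
  [-0.65, 0.14, 0, 0],
])

```text
time: 3.0
tool_pos: [551.8, 64.0, 231.4]
eef_rot: [2.005, 2.418, 0.0]
wrist_force: [0.2, 0.7, 0.3]
opening: 0.002
finger_force: 0.0
```

>>> drive_tool([
  [-0.65, 0.14, 0, 0],
  [0, 0, 0, 0],
  [0, 0, 0, 0],
])

```text
time: 3.3
tool_pos: [564.2, 34.0, 231.2]
eef_rot: [-2.01, -2.414, 0.0]
wrist_force: [-1.2, 0.8, -0.2]
opening: 0.0
finger_force: 0.0
```

```bash
cat >> h.py <<'E'
O=np.array([574.1,-18.1]);f=np.array([-.18328,.98306]);l=np.array([-f[1],f[0]])
def tray(w): d=np.array(w)[:2]-O; return np.array([d@f,d@l]).round(2)
def st():
    s=arm.state();r=np.array(s['eef_rot'])
    print(round(s['time'],2),'tray',tray(s['tool_pos']),'z',round(s['tool_pos'][2],2),'yawerr',round(2*np.arctan2(r[1],r[0])-1.75512,4),'F',np.array(s['wrist_force'])[:2]@f,np.array(s['wrist_force']).round(2),'q7',s['joint_pos'][6].round(2))
E
python3 -c "
from h import *
st()
c=eyes.read_camera('wrist');cv2.imwrite('pics/w1.png',c['img'][...,::-1]);print(c['K'],c['tool_from_camera'])"
```

```text
3.3 tray [52.99  0.21] z 231.22 yawerr -6.2851 F 0.9823582737193216 [-1.24  0.77 -0.24] q7 0.21
[[322.78216949   0.         254.50814988]
 [  0.         322.78216949 187.92876287]
 [  0.           0.           1.        ]] [[-1.18226350e-03 -9.59339084e-01 -2.82253651e-01  7.22321671e+01]
 [ 9.99999237e-01 -1.23495786e-03  8.78905957e-06 -5.82507388e-01]
 [-3.57003053e-04 -2.82253426e-01  9.59339813e-01 -1.42514278e+02]
 [ 0.00000000e+00  0.00000000e+00  0.00000000e+00  1.00000000e+00]]
```

View pics/w1.png

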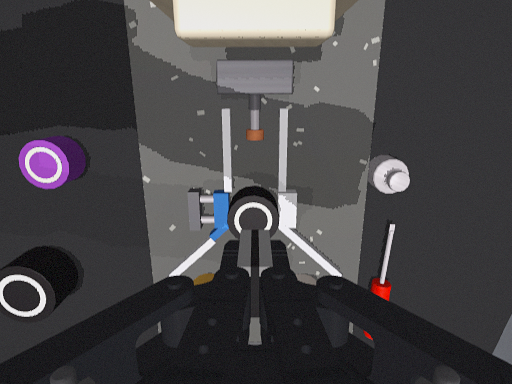

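The wrist view shows the lane centred under the tool: walls at columns 231 and 279, black puck at (253,215), anvil tip at (255,134). I now descend into the lane behind the black puck.

>>> drive_tool([
  [-0.2, 0, 0.5, 0],
  [0, 0, 0.7, 0],
  [0, 0, 0.7, 0],
  [0, 0, 0.7, 0],
  [0, 0, 0.3, 0],
])

```text
time: 3.85
tool_pos: [564.2, 26.7, 83.5]
eef_rot: [-2.004, -2.415, 0.003]
wrist_force: [0.2, -0.3, 0.1]
opening: 0.0
finger_force: 0.0
```

>>> drive_tool([
  [0, 0, 0.1, 0],
  [0, 0, 0, 0],
  [0, 0, 0, 0],
])

```text
time: 4.15
tool_pos: [566.4, 25.4, 82.2]
eef_rot: [2.009, 2.414, 0.002]
wrist_force: [1.0, -0.2, 0.1]
opening: -0.001
finger_force: 0.0
```

```bash
python3 -c "
from h import *
st()"
```

```text
4.15 tray [44.19 -0.46] z 82.2 yawerr -0.0019 F -0.3995655937808362 [ 1.   -0.22  0.11] q7 0.32
```

>>> drive_tool([
  [0, 0, 0.3, 0],
  [0, 0, 0.3, 0],
  [0, 0, 0.2, 0],
  [0, 0, 0.06, 0],
  [0, 0, 0, 0],
])

```text
time: 4.65
tool_pos: [566.1, 24.8, 38.5]
eef_rot: [2.011, 2.413, 0.0]
wrist_force: [0.7, -0.2, 1.1]
opening: 0.002
finger_force: 0.0
```

>>> drive_tool([
  [-0.04, 0, 0, 0],
  [-0.04, 0, 0, 0],
  [-0.04, 0, 0, 0],
  [-0.02, 0, 0, 0],
  [0, 0, 0, 0],
])

```text
time: 5.15
tool_pos: [567.3, 19.0, 38.7]
eef_rot: [-2.01, -2.414, -0.002]
wrist_force: [0.3, 5.0, 3.6]
opening: 0.002
finger_force: 2.4
```

```bash
python3 -c "
from h import *
st()"
```

```text
5.15 tray [37.73 -0.1 ] z 38.75 yawerr -6.2855 F 4.887546278144606 [0.29 5.03 3.59] q7 0.34
```

>>> drive_tool([
  [-0.02, 0, 0, 0],
  [-0.02, 0, 0, 0],
  [-0.02, 0, 0, 0],
  [-0.02, 0, 0, 0],
  [-0.02, 0, 0, 0],
])

```text
time: 5.65
tool_pos: [567.8, 15.8, 38.7]
eef_rot: [-2.007, -2.414, -0.003]
wrist_force: [-1.9, 9.9, 6.1]
opening: -0.001
finger_force: 5.2
```

```bash
python3 -c "
from h import *
st()"
```

```text
5.65 tray [34.43 -0.05] z 38.73 yawerr -6.2839 F 10.060922870599564 [-1.92  9.88  6.13] q7 0.35
```

>>> drive_tool([
  [-0.01, 0, -0.01, 0],
  [-0.01, 0, 0, 0],
  [-0.01, 0, 0, 0],
  [-0.01, 0, 0, 0],
  [-0.01, 0, 0, 0],
])

```text
time: 6.15
tool_pos: [568.5, 12.2, 39.0]
eef_rot: [-2.009, -2.414, -0.002]
wrist_force: [-0.5, 6.7, -0.1]
opening: -0.002
finger_force: 3.3
```

```bash
python3 -c "
from h import *
st()"
```

```text
6.15 tray [30.84 -0.1 ] z 38.95 yawerr -6.2848 F 6.671015558598307 [-0.5   6.69 -0.09] q7 0.35
```

>>> drive_tool([
  [-0.03, 0, 0, 0],
  [-0.03, 0, 0, 0],
  [-0.03, 0, 0, 0],
  [-0.03, 0, 0, 0],
  [-0.03, 0, 0, 0],
])

```text
time: 6.65
tool_pos: [569.9, 4.8, 38.9]
eef_rot: [-2.009, -2.414, -0.002]
wrist_force: [-0.6, 7.3, 0.6]
opening: 0.001
finger_force: 3.2
```

>>> drive_tool([
  [-0.03, 0, 0, 0],
  [-0.03, 0, 0, 0],
  [-0.03, 0, 0, 0],
  [-0.03, 0, 0, 0],
  [-0.03, 0, 0, 0],
])

```text
time: 7.15
tool_pos: [571.9, -3.7, 39.0]
eef_rot: [2.01, 2.414, 0.002]
wrist_force: [1.1, 2.4, 0.0]
opening: 0.003
finger_force: 1.5
```

>>> drive_tool([
  [-0.04, 0, 0, 0],
  [-0.04, 0, 0, 0],
  [-0.04, 0, 0, 0],
  [-0.04, 0, 0, 0],
  [-0.04, 0, 0, 0],
])

```text
time: 7.65
tool_pos: [572.8, -14.2, 38.8]
eef_rot: [-2.011, -2.413, 0.0]
wrist_force: [-0.9, 3.7, 1.8]
opening: 0.003
finger_force: 1.6
```

```bash
python3 -c "
from h import *
st()
c=eyes.read_camera('top');cv2.imwrite('pics/t2.png',cv2.resize(c['img'][110:270,100:340,::-1],(792,528),interpolation=cv2.INTER_CUBIC))"
```

```text
7.65 tray [4.06 0.59] z 38.82 yawerr -6.2865 F 3.8331580318869207 [-0.9   3.73  1.77] q7 0.38
```

View pics/t2.png

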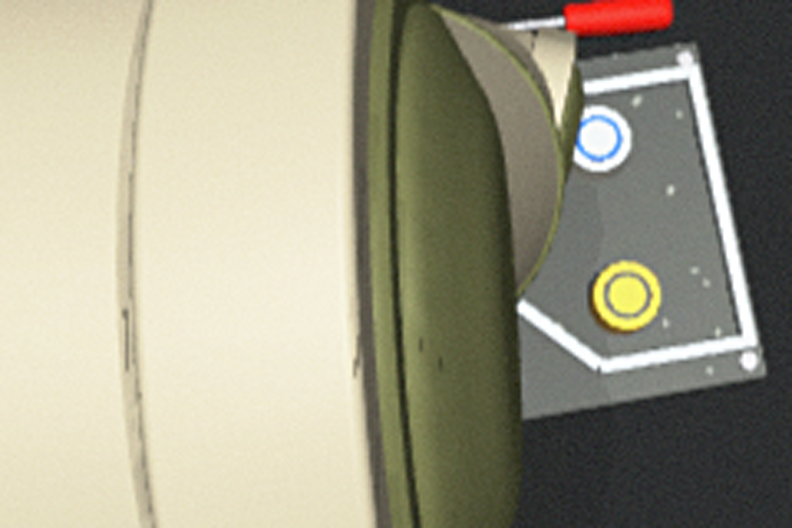

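The arm hides the throat in the top view; brass (627,296) and white (598,138) haven't moved. I keep pushing the black puck deeper into the tray.

>>> drive_tool([
  [-0.08, 0, 0, 0],
  [-0.08, 0, 0, 0],
  [-0.08, 0, 0, 0],
  [-0.08, 0, 0, 0],
  [-0.08, 0, 0, 0],
])

```text
time: 8.2
tool_pos: [576.7, -34.2, 38.8]
eef_rot: [2.012, 2.413, -0.0]
wrist_force: [-0.7, 3.4, 2.3]
opening: 0.0
finger_force: 1.6
```

>>> drive_tool([
  [-0.08, 0, 0, 0],
  [-0.08, 0, 0, 0],
  [-0.08, 0, 0, 0],
  [-0.08, 0, 0, 0],
  [-0.08, 0, 0, 0],
])

```text
time: 8.7
tool_pos: [580.3, -53.7, 38.8]
eef_rot: [-2.012, -2.413, 0.0]
wrist_force: [0.2, 3.3, 3.8]
opening: -0.001
finger_force: 1.6
```

```bash
python3 -c "
from h import *
st()
c=eyes.read_camera('scene');cv2.imwrite('pics/s2.png',cv2.resize(c['img'][70:320,100:400,::-1],(720,600),interpolation=cv2.INTER_CUBIC))"
```

```text
8.7 tray [-36.16   0.42] z 38.79 yawerr -6.2865 F 3.207387793099372 [0.18 3.3  3.77] q7 0.43
```

View pics/s2.png

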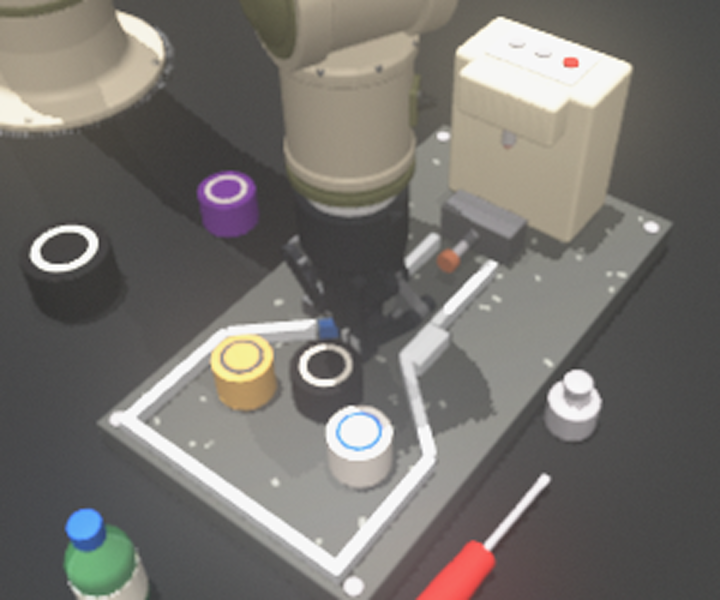

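The black puck sits at crop (327,364), now between brass (243,360) and white (359,433).

```bash
python3 -c "
from h import *
c=eyes.read_camera('scene')
for p in[(327,364),(243,357),(359,433)]: print(tray(ray(c,(100+p[0]/2.4,70+p[1]/2.4),66)))"
```

```text
[-73.56   0.65]
[-105.58   54.95]
[-107.99  -56.14]
```

>>> drive_tool([
  [-0.1, 0, -0.01, 0],
  [-0.1, 0, 0, 0],
  [-0.1, 0, 0, 0],
  [-0.1, 0, 0, 0],
  [-0.1, 0, 0, 0],
])

```text
time: 9.3
tool_pos: [584.8, -78.6, 39.3]
eef_rot: [2.012, 2.413, -0.0]
wrist_force: [0.5, 1.2, -1.2]
opening: 0.004
finger_force: 0.6
```

>>> drive_tool([
  [-0.1, 0, 0, 0],
  [-0.1, 0, 0, 0],
  [-0.1, 0, 0, 0],
  [-0.1, 0, 0, 0],
  [-0.1, 0, 0, 0],
])

```text
time: 9.8
tool_pos: [589.3, -103.0, 39.3]
eef_rot: [-2.012, -2.413, 0.0]
wrist_force: [0.2, 0.1, -0.9]
opening: -0.001
finger_force: 0.6
```

>>> drive_tool([
  [-0.1, 0, 0, 0],
  [-0.1, 0, 0, 0],
  [-0.1, 0, 0, 0],
  [-0.1, 0, 0, 0],
  [-0.06, 0, 0, 0],
])

```text
time: 10.3
tool_pos: [593.5, -125.9, 39.3]
eef_rot: [2.012, 2.413, -0.0]
wrist_force: [-0.2, 1.6, -0.4]
opening: 0.001
finger_force: 0.8
```

>>> drive_tool([
  [0.1, 0, 0, 0],
  [0.2, 0, -0.2, 0],
  [0.1, 0, -0.6, 0],
  [0, 0, -0.6, 0],
  [0, 0, 0, 0],
])

```text
time: 10.8
tool_pos: [591.7, -104.6, 113.4]
eef_rot: [2.007, 2.411, 0.006]
wrist_force: [-0.2, -0.7, -0.2]
opening: -0.001
finger_force: 0.0
```

```bash
python3 -c "
from h import *
st()
c=eyes.read_camera('scene');cv2.imwrite('pics/s3.png',cv2.resize(c['img'][70:320,100:400,::-1],(720,600),interpolation=cv2.INTER_CUBIC))"
```

```text
10.8 tray [-88.25  -1.48] z 113.43 yawerr -0.0022 F -0.6039482823636846 [-0.2  -0.65 -0.22] q7 0.47
```

View pics/s3.png

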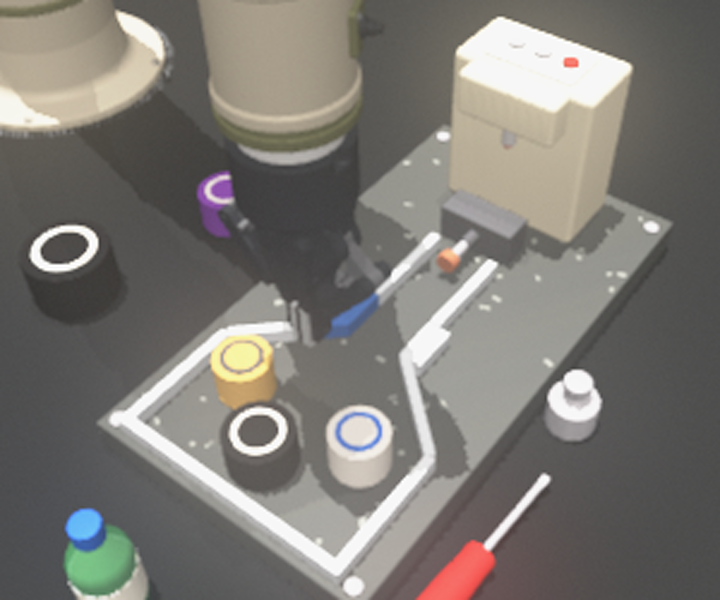

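The black puck is at crop (258,431), about tray (-147,3), deep in the tray. Brass and white are where they started. Next I go behind brass diagonally and turn the tool 47° so the push runs parallel to the flare.

>>> drive_tool([
  [-0.2, -0.4, 0, 0],
  [-0.3, -0.5, 0, 0.13],
  [-0.2, -0.6, 0, 0.14],
  [-0.1, -0.3, 0, 0.13],
  [0, 0, 0, 0.14],
])

```text
time: 11.35
tool_pos: [501.9, -153.8, 108.9]
eef_rot: [-2.588, -1.778, 0.003]
wrist_force: [1.2, 0.2, 0.2]
opening: 0.0
finger_force: 0.0
```

>>> drive_tool([
  [0, 0, 0, 0.14],
  [0, 0, 0, 0.14],
  [0, 0, 0, 0],
  [0, 0, 0, 0],
])

```text
time: 11.75
tool_pos: [504.9, -152.8, 108.9]
eef_rot: [-2.803, -1.418, 0.001]
wrist_force: [-0.6, 0.4, 0.7]
opening: 0.001
finger_force: 0.0
```

```bash
python3 -c "
from h import *
st()
c=eyes.read_camera('scene')
for p in[(258,431),(243,357),(359,431)]: print(tray(ray(c,(100+p[0]/2.4,70+p[1]/2.4),66)))
"
```

```text
11.75 tray [-119.76   92.68] z 108.92 yawerr -7.1018 F 0.48941755937999964 [-0.65  0.38  0.71] q7 0.04
[-148.58    1.06]
[-105.58   54.95]
[-106.66  -55.1 ]
```

>>> drive_tool([
  [-0.04, 0.31, 0, 0],
  [0, 0, 0.4, 0],
  [0, 0, 0.4, 0],
  [0, 0, 0.36, 0],
  [0, 0, 0.05, 0],
])

```text
time: 12.3
tool_pos: [515.5, -164.0, 47.2]
eef_rot: [-2.803, -1.413, 0.003]
wrist_force: [-0.1, -0.5, 0.2]
opening: -0.0
finger_force: 0.0
```

>>> drive_tool([
  [0, 0, 0, 0],
  [0.04, 0, 0, 0],
  [0.04, 0, 0, 0],
])

```text
time: 12.6
tool_pos: [519.4, -161.1, 49.6]
eef_rot: [2.806, 1.411, 0.002]
wrist_force: [0.8, 0.4, -0.4]
opening: 0.001
finger_force: 0.0
```

```bash
python3 -c "
from h import *
st()
"
```

```text
12.6 tray [-130.51   80.01] z 49.63 yawerr -0.8229 F 0.2974605956163337 [ 0.76  0.44 -0.39] q7 0.1
```

>>> drive_tool([
  [0.03, 0, 0.01, 0],
  [0.04, 0, 0.01, 0],
  [0.06, 0, 0, 0],
  [0.08, 0, 0, 0],
  [0.08, 0, 0, 0],
])

```text
time: 13.1
tool_pos: [527.7, -149.3, 47.9]
eef_rot: [2.807, 1.411, 0.0]
wrist_force: [-2.0, -3.0, 2.2]
opening: 0.002
finger_force: 1.8
```

>>> drive_tool([
  [0.1, 0, 0, 0],
  [0.1, 0, 0, 0],
  [0.1, 0, 0, 0],
  [0.1, 0, 0, 0],
  [0.1, 0, 0, 0],
])

```text
time: 13.6
tool_pos: [542.6, -129.0, 47.8]
eef_rot: [-2.807, -1.411, 0.0]
wrist_force: [-2.0, -3.4, 2.8]
opening: -0.003
finger_force: 2.1
```

```bash
python3 -c "
from h import *
st()
"
```

```text
13.6 tray [-103.23   51.25] z 47.77 yawerr -7.1064 F -2.972733338137013 [-1.99 -3.39  2.78] q7 0.04
```

>>> drive_tool([
  [0.1, 0, 0, 0],
  [0.1, 0, 0, 0],
  [0.1, 0, 0, 0],
  [0.1, 0, 0, 0],
  [0.1, 0, 0, 0],
])

```text
time: 14.1
tool_pos: [557.6, -108.9, 47.8]
eef_rot: [2.807, 1.411, -0.0]
wrist_force: [-2.8, -3.3, 3.9]
opening: -0.0
finger_force: 2.0
```

>>> drive_tool([
  [0.1, 0, 0, 0],
  [0.06, 0, 0, 0],
  [0.04, 0, 0, 0],
  [0, 0, 0, 0],
])

```text
time: 14.5
tool_pos: [563.6, -100.7, 47.7]
eef_rot: [-2.806, -1.412, -0.001]
wrist_force: [-1.1, -0.8, 1.6]
opening: 0.003
finger_force: 0.5
```

>>> drive_tool([
  [-0.1, 0, 0, 0],
  [-0.2, 0, -0.3, 0],
  [-0.4, 0, -0.5, 0],
  [-0.2, 0, -0.4, 0],
  [0, 0, 0, 0],
])

```text
time: 15.0
tool_pos: [536.2, -139.9, 111.0]
eef_rot: [2.807, 1.406, 0.005]
wrist_force: [-0.3, -0.5, -0.0]
opening: 0.006
finger_force: 0.0
```

```bash
python3 -c "
from h import *
st()
c=eyes.read_camera('scene');cv2.imwrite('pics/s4.png',cv2.resize(c['img'][70:320,100:400,::-1],(720,600),interpolation=cv2.INTER_CUBIC))"
```

```text
15.0 tray [-112.76   59.55] z 111.01 yawerr -0.8265 F -0.40747130664695835 [-0.26 -0.46 -0.04] q7 0.0
```

View pics/s4.png

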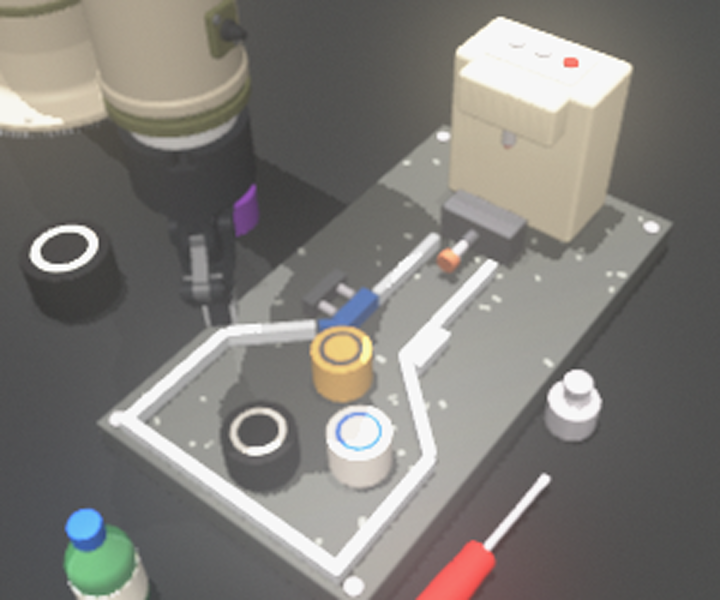

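Brass is now at crop (342,348), in front of the throat. White and black are clear.

>>> drive_tool([
  [0, 0, 0, -0.14],
  [0, 0, 0, -0.14],
  [0, 0, 0, -0.14],
  [0, 0, 0, -0.14],
  [0, 0, 0, -0.14],
])

```text
time: 15.55
tool_pos: [536.3, -136.8, 107.4]
eef_rot: [-2.145, -2.295, -0.0]
wrist_force: [0.4, -1.7, -0.6]
opening: -0.001
finger_force: 0.0
```

>>> drive_tool([
  [0, 0, 0, -0.125],
  [0, 0.4, 0, 0],
  [0, 0.5, 0, 0],
  [0.3, 0.28, 0, 0],
  [0, 0, 0, 0],
])

```text
time: 16.05
tool_pos: [593.2, -108.6, 107.1]
eef_rot: [-2.0, -2.421, -0.002]
wrist_force: [-0.1, -0.3, -1.2]
opening: -0.0
finger_force: 0.0
```

```bash
python3 -c "
from h import *
st()
c=eyes.read_camera('scene')
for p in[(342,347),(258,431),(359,431)]: print(tray(ray(c,(100+p[0]/2.4,70+p[1]/2.4),66)))
"
```

```text
16.05 tray [-92.47  -2.22] z 107.08 yawerr -6.2776 F -0.26140382519704586 [-0.11 -0.29 -1.17] q7 0.49
[-54.17   2.04]
[-148.58    1.06]
[-106.66  -55.1 ]
```

>>> drive_tool([
  [0, -0.04, 0.3, 0.006],
  [0, 0, 0.4, 0],
  [0, 0, 0.4, 0],
  [0, 0, 0.23, 0],
  [0, 0, 0, 0],
])

```text
time: 16.6
tool_pos: [588.2, -112.5, 39.9]
eef_rot: [-2.012, -2.41, 0.003]
wrist_force: [0.4, -0.4, -0.7]
opening: 0.002
finger_force: 0.0
```

>>> drive_tool([
  [0.03, 0, 0, 0],
  [0.03, 0, 0, 0],
  [0.03, 0, 0, 0],
  [0.04, 0, 0, 0],
  [0.04, 0, 0, 0],
])

```text
time: 17.1
tool_pos: [588.7, -104.3, 42.0]
eef_rot: [2.012, 2.41, 0.001]
wrist_force: [0.8, -4.4, 2.5]
opening: 0.005
finger_force: 1.9
```

```bash
python3 -c "
from h import *
st()"
```

```text
17.1 tray [-87.4    1.43] z 41.95 yawerr -0.0047 F -4.4267741504943885 [ 0.76 -4.36  2.53] q7 0.5
```

>>> drive_tool([
  [0.06, 0.01, 0, 0],
  [0.06, 0.01, 0, 0],
  [0.06, 0.01, 0, 0],
  [0.06, 0, 0, 0],
  [0.06, 0, 0, 0],
])

```text
time: 17.6
tool_pos: [587.1, -88.6, 41.4]
eef_rot: [2.012, 2.412, 0.0]
wrist_force: [0.9, -3.7, 3.8]
opening: -0.002
finger_force: 2.2
```

>>> drive_tool([
  [0.06, 0, 0, 0],
  [0.06, 0, 0, 0],
  [0.06, 0, 0, 0],
  [0.06, 0, 0, 0],
  [0.06, 0, 0, 0],
])

```text
time: 18.1
tool_pos: [584.2, -73.7, 41.3]
eef_rot: [2.013, 2.412, 0.0]
wrist_force: [1.4, -3.8, 3.6]
opening: 0.001
finger_force: 2.1
```

```bash
python3 -c "
from h import *
st()"
```

```text
18.1 tray [-56.49   0.24] z 41.29 yawerr -0.0043 F -3.9644675912888387 [ 1.4  -3.77  3.57] q7 0.47
```

>>> drive_tool([
  [0.06, 0, -0.01, 0],
  [0.06, 0, 0, 0],
  [0.06, 0, 0, 0],
  [0.06, 0, 0, 0],
  [0.06, 0, 0, 0],
])

```text
time: 18.6
tool_pos: [581.4, -58.8, 41.7]
eef_rot: [-2.012, -2.412, 0.0]
wrist_force: [0.2, -1.1, 0.3]
opening: 0.004
finger_force: 0.6
```

>>> drive_tool([
  [0.06, 0, 0, 0],
  [0.06, 0, 0, 0],
  [0.06, 0, 0, 0],
  [0.06, 0, 0, 0],
  [0.06, 0, 0, 0],
])

```text
time: 19.1
tool_pos: [578.9, -44.2, 41.8]
eef_rot: [2.013, 2.412, -0.0]
wrist_force: [0.6, -1.3, -1.5]
opening: 0.001
finger_force: 0.6
```

```bash
python3 -c "
from h import *
st()"
```

```text
19.1 tray [-26.54   0.11] z 41.79 yawerr -0.0043 F -1.4302342874002874 [ 0.59 -1.35 -1.51] q7 0.43
```

>>> drive_tool([
  [0.06, 0, 0, 0],
  [0.06, 0, 0, 0],
  [0.06, 0, 0, 0],
  [0.06, 0, 0, 0],
  [0.06, 0, 0, 0],
])

```text
time: 19.6
tool_pos: [576.2, -29.4, 41.8]
eef_rot: [2.013, 2.412, 0.0]
wrist_force: [0.1, -1.7, -0.5]
opening: -0.001
finger_force: 0.6
```

>>> drive_tool([
  [0.06, 0, 0, 0],
  [0.06, 0, 0, 0],
  [0.06, 0, 0, 0],
  [0.06, 0, 0, 0],
  [0.06, 0, 0, 0],
])

```text
time: 20.1
tool_pos: [573.5, -14.7, 41.8]
eef_rot: [2.013, 2.412, -0.0]
wrist_force: [1.0, -1.5, -1.5]
opening: -0.0
finger_force: 0.6
```

>>> drive_tool([
  [0.04, 0, 0, 0],
  [0.04, 0, 0, 0],
  [0.04, 0, 0, 0],
  [0.02, 0, 0, 0],
  [0.02, 0, 0, 0],
])

```text
time: 20.6
tool_pos: [572.1, -7.0, 41.8]
eef_rot: [2.013, 2.412, 0.0]
wrist_force: [0.4, -1.3, -1.2]
opening: 0.0
finger_force: 0.6
```

```bash
python3 -c "
from h import *
st()"
```

```text
20.6 tray [11.26 -0.09] z 41.82 yawerr -0.0043 F -1.3640635742234037 [ 0.43 -1.31 -1.19] q7 0.39
```

>>> drive_tool([
  [0.02, 0, 0, 0],
  [0.02, 0, 0, 0],
  [0.02, 0, 0, 0],
  [0.02, 0, 0, 0],
  [0.02, 0, 0, 0],
])

```text
time: 21.1
tool_pos: [571.2, -2.1, 41.8]
eef_rot: [2.013, 2.412, -0.0]
wrist_force: [1.2, -0.6, -0.3]
opening: 0.004
finger_force: 0.6
```

>>> drive_tool([
  [0.02, 0, 0, 0],
  [0.02, 0, 0, 0],
  [0.02, 0, 0, 0],
  [0.02, 0, 0, 0],
])

```text
time: 21.5
tool_pos: [570.5, 1.9, 41.8]
eef_rot: [2.013, 2.412, 0.0]
wrist_force: [0.0, -1.2, -0.7]
opening: 0.001
finger_force: 0.6
```

>>> drive_tool([
  [0.016, 0, 0, 0],
  [0.016, 0, 0, 0],
  [0.016, 0, 0, 0],
  [0.016, 0, 0, 0],
])

```text
time: 21.9
tool_pos: [569.9, 5.0, 41.8]
eef_rot: [2.013, 2.412, -0.0]
wrist_force: [0.7, -2.5, -1.8]
opening: 0.001
finger_force: 1.1
```

>>> drive_tool([
  [0.008, 0, 0, 0],
  [0.008, 0, 0, 0],
  [0.008, 0, 0, 0],
])

```text
time: 22.2
tool_pos: [569.8, 5.7, 41.8]
eef_rot: [2.013, 2.411, -0.0]
wrist_force: [0.9, -3.2, -1.4]
opening: -0.003
finger_force: 2.0
```

>>> drive_tool([
  [0.01, 0, 0, 0],
  [0.01, 0, 0, 0],
  [0.01, 0, 0, 0],
  [0.01, 0, 0, 0],
  [0, 0, 0, 0],
])

```text
time: 22.7
tool_pos: [569.7, 6.7, 41.9]
eef_rot: [2.013, 2.41, -0.001]
wrist_force: [0.8, -6.6, -2.1]
opening: 0.004
finger_force: 3.7
```

```bash
python3 -c "
from h import *
st()"
```

```text
22.7 tray [25.22 -0.21] z 41.9 yawerr -0.0055 F -6.604188459819182 [ 0.84 -6.56 -2.14] q7 0.37
```

>>> drive_tool([
  [0.006, 0, 0.004, 0],
  [0.006, 0, 0.002, 0],
  [0, 0, 0, 0],
  [0, 0, 0, 0],
])

```text
time: 23.1
tool_pos: [569.8, 7.0, 41.6]
eef_rot: [2.013, 2.409, -0.001]
wrist_force: [1.3, -8.6, -0.9]
opening: -0.001
finger_force: 4.2
```

```bash
python3 -c "
from h import *
st()"
```

```text
23.1 tray [25.43 -0.32] z 41.65 yawerr -0.006 F -8.65465592364818 [ 1.27 -8.57 -0.86] q7 0.37
```

Force is about 8.4 N. I hold it for 2 s.

>>> drive_tool([
  [0, 0, 0, 0],
  [0, 0, 0, 0],
  [0, 0, 0, 0],
  [0, 0, 0, 0],
  [0, 0, 0, 0],
])

```text
time: 23.6
tool_pos: [569.7, 7.0, 41.7]
eef_rot: [2.013, 2.409, -0.001]
wrist_force: [1.3, -7.9, -1.2]
opening: 0.0
finger_force: 4.2
```

>>> drive_tool([
  [0, 0, 0, 0],
  [0, 0, 0, 0],
  [0, 0, 0, 0],
  [0, 0, 0, 0],
  [0, 0, 0, 0],
])

```text
time: 24.1
tool_pos: [569.7, 7.0, 41.7]
eef_rot: [2.014, 2.409, -0.001]
wrist_force: [1.4, -8.3, -1.3]
opening: -0.001
finger_force: 4.2
```

>>> drive_tool([
  [0, 0, 0, 0],
  [0, 0, 0, 0],
  [0, 0, 0, 0],
  [0, 0, 0, 0],
  [0, 0, 0, 0],
])

```text
time: 24.6
tool_pos: [569.8, 7.0, 41.7]
eef_rot: [2.013, 2.409, -0.001]
wrist_force: [1.0, -8.5, -0.1]
opening: 0.002
finger_force: 4.2
```

>>> drive_tool([
  [-0.006, 0, 0, 0],
  [-0.006, 0, 0, 0],
  [-0.006, 0, 0, 0],
  [-0.006, 0, 0, 0],
  [-0.006, 0, 0, 0],
])

```text
time: 25.1
tool_pos: [569.8, 6.3, 41.6]
eef_rot: [2.013, 2.41, -0.0]
wrist_force: [0.6, -6.1, -1.2]
opening: 0.002
finger_force: 2.8
```

>>> drive_tool([
  [-0.006, 0, 0, 0],
  [-0.006, 0, 0, 0],
  [-0.006, 0, 0, 0],
  [-0.006, 0, 0, 0],
  [-0.006, 0, 0, 0],
])

```text
time: 25.6
tool_pos: [569.8, 5.8, 41.5]
eef_rot: [-2.013, -2.412, -0.0]
wrist_force: [0.3, -4.1, -1.6]
opening: -0.003
finger_force: 1.9
```

>>> drive_tool([
  [-0.006, 0, 0, 0],
  [-0.006, 0, 0, 0],
  [-0.006, 0, 0, 0],
  [-0.006, 0, 0, 0],
  [-0.006, 0, 0, 0],
])

```text
time: 26.1
tool_pos: [569.9, 4.9, 41.5]
eef_rot: [-2.012, -2.412, -0.001]
wrist_force: [-0.1, 0.4, -0.4]
opening: -0.001
finger_force: 0.0
```

>>> drive_tool([
  [-0.006, 0, 0, 0],
  [-0.006, 0, 0, 0],
  [-0.006, 0, 0, 0],
  [-0.006, 0, 0, 0],
  [-0.006, 0, 0, 0],
])

```text
time: 26.6
tool_pos: [570.3, 2.8, 41.5]
eef_rot: [2.013, 2.412, 0.0]
wrist_force: [0.3, 0.1, -0.1]
opening: -0.005
finger_force: 0.0
```

>>> drive_tool([
  [-0.06, 0, 0, 0],
  [-0.14, 0, 0, 0],
  [-0.1, 0, -0.3, 0],
  [0, 0, -0.6, 0],
  [0, 0, -0.8, 0],
])

```text
time: 27.1
tool_pos: [572.1, -13.0, 126.1]
eef_rot: [-2.013, -2.409, 0.004]
wrist_force: [0.5, 0.4, -0.3]
opening: 0.001
finger_force: 0.0
```

>>> drive_tool([
  [0, 0, -0.6, 0],
  [-0.4, 0, -0.6, 0],
  [-0.7, 0, 0, 0],
  [-0.4, 0, 0, 0],
  [0, 0, 0, 0],
])

```text
time: 27.6
tool_pos: [586.6, -90.0, 187.1]
eef_rot: [2.017, 2.405, -0.001]
wrist_force: [-0.3, 0.2, -0.1]
opening: -0.0
finger_force: 0.0
```

```bash
python3 -c "
from h import *
st()
c=eyes.read_camera('scene');a=cv2.resize(c['img'][90:250,200:360,::-1],(400,400),interpolation=cv2.INTER_CUBIC)
c=eyes.read_camera('wrist');cv2.imwrite('pics/e.png',np.hstack([a,cv2.resize(c['img'][...,::-1],(400,300))[:,:].copy() if 0 else cv2.copyMakeBorder(cv2.resize(c['img'][...,::-1],(400,300)),0,100,0,0,0)]))"
```

```text
27.6 tray [-72.99   0.94] z 187.14 yawerr -0.0092 F 0.21004698374145722 [-0.27  0.16 -0.08] q7 0.44
```

View pics/e.png

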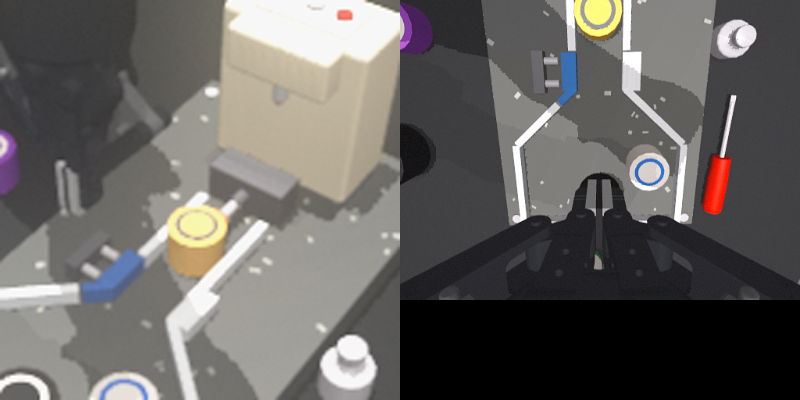

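The left crop shows brass at (197,223) flat in the lane against the copper anvil. The right crop shows white still in the tray.

```bash
python3 -c "
from h import *
c=eyes.read_camera('scene')
print(tray(ray(c,(200+197/2.5,90+222/2.5),66)))
print(arm.sign_off())"
```

```text
[59.27  2.42]
the job is handed in; nothing more can be done
None
```

The job is handed in: I pushed the black puck out of the throat to about tray x = -148, slid the brass puck through the throat and along the lane, and bedded it on the anvil at about 8.3 N for roughly 1.5 s before easing off and backing clear, with readings staying under 9 N at the anvil and about 12 N on any puck; the white puck stayed in the tray, and the hand-in returned no verdict.

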